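Shut the dust cover over the card stack

ROBOT

A 6-joint arm with a two-finger parallel gripper is mounted at the origin on the work surface; the furniture and walls round the work are solid. World frame = base frame: x ahead of the robot, y to its left, z up, the work surface at z = 0. Lengths are in mm, angles in rad, forces in N, time in s.
With the tool pointing down it reaches from about 325 to 875 mm from the base axis. Payload 4.4 kg.
Tool frame: the origin (TCP) lies on the centre line of the jaws, within the pads' length; the fingertips stand ahead of it and the grasp point (between the pads) lies 6 mm ahead of it (ctrl.tcp_to_tips is the z of the fingertips in the tool frame, in mm); z points along the fingers, y is the line along which they close (so a half turn about z gives the same grasp; the last joint's range is limited). The gripper opens to 85 mm and grips with 20 to 120 N. Pads are 22 mm wide; open, the fingers measure 114 mm over their backs; the gripper's body (76 mm by 85 mm) begins 54 mm behind the grasp point. The pads swing forward as they close: fully open they stand 13 mm farther back than shut.
Start: joints at [-1.349, 0.207, 1.542, -0, 1.393, -0.15], TCP at [208.881, -535.72, 256.282] pointing down, gripper open.
Joint ranges: [-2.73, 2.73], [-0.86, 2.22], [0.23, 2.46], [-1.11, 4.25], [0.08, 2.63], [-2.82, 2.82]. Speed limits (rad/s): [2.79, 2.79, 3.14, 3.14, 3.14, 3.14].

INTERFACE

Orientations are given as a 3x3 rotation matrix whose columns are the frame's x, y, z axes.
In Python, from plant import ctrl, sensors, optics gives the robot as it stands. Calls block until the motion is done:
- ctrl.move_ptp(position, orientation): joint-space move of the TCP to a pose.
- ctrl.move_l(position, rot=None, vel=150, threshold=None): straight line of the TCP; rot=None keeps the orientation; vel is the mean speed in mm/s. With threshold (N) it stops when the force on the tool has changed by that much, and returns True; else False.
- ctrl.set_joints(angles): joint-space move.
- ctrl.gripper_to(opening, force=None): finger opening in mm; force is the grip in N (None keeps the last); returns when the fingers have stopped.
- ctrl.hold(seconds).
- ctrl.solve_ik(position, orientation): joint angles nearest the present ones, or None.
- sensors.read_state(): the state.
- optics.grab_frame(name): name is "scene" or "top" or "wrist"; returns (picture, depth): 480x640x3 uint8, red, green, blue; 480x640 float32, mm along the optical axis (not along the pixel's ray), 0 where there is no reading.
- optics.camera_params(name): a dict with "mtx" (3x3 intrinsics, pixels), "R" (3x3) and "t" (3): a world point X has camera coordinates R X + t; the wrist camera has in their place "T_tool_cam" (4x4, takes a point from camera to tool coordinates, whose origin is the TCP and whose axes are the flange's). Camera axes: x right, y down, z forward; pixel columns grow to the right and rows downward; lengths in mm; the calibration is good to about 2 mm. A picture is of the moment at which its call begins: read the wrist's pose just before it. camera_params takes no time and is no camera call.
A pose or a line that the arm cannot do raises ctrl.MotionError and nothing moves.
- ctrl.finish_job(): hands the job in; it is judged then, once.
The state is a dict: "t": time; "q": joint angles; "qvel": joint speeds; "tau": joint torques, N m; "eef_pos": TCP position; "eef_rot": TCP orientation; "force": force on the tool from outside, world axes, zero at the start; "wrist_torque": the same for the moment, N m; "grip_width": finger opening in mm; "grasp_force": force on a finger pad.
Only numpy, scipy, OpenCV 4.12 (cv2) and the standard library are available. Lean on these libraries where they do the work, as an engineer would, in place of code of your own. Each camera call takes 0.05 s, during which the arm holds its last target. There are 200 camera calls.

TASK

Of the two screwed-down trays with blue sliding covers, one holds the flat stack of cards and the other a round silver tin. Slide the cover of the tray with the cards fully shut, right up to its stop, let go of it, and leave the cover of the tray with the tin standing open as it is.

Things in the scene. Friction and masses are not known exactly. Their poses are not given: they have to be found in the camera images.
- cards_cover (a joint): How far the flat blue cover of the tray with the card stack stands open, in m: 0 is fully shut against its stop, 0.085 fully open; the start lies between 0.045 and 0.082. It slides level and straight with about 3 N of friction and stays where it is left. The tray is grey, 116 mm long (along the slide) by 82 mm wide, its rails end 49 mm above the bench, and it is screwed to the bench. The open cover juts out over the tray's far end.
- cards_knob (a point): Centre of the grip of the round black knob that stands in the middle of the cards tray's cover and moves with it: 24 mm across, upright, this point is 60 mm above the bench; the knob's top is 14.5 mm above this point and the cover's sheet 14.5 mm below it. The x axis is the slide's opening direction, so the cover shuts along -x; z is up.
- cards_home (a point): Point fixed to the cards tray, at its middle and 60 mm above the bench, where cards_knob is when the cover is fully shut. Same axes as cards_knob (x along the tray, towards open).
- tin_knob (a point): The same knob on the like cover of the other tray, the one that holds a round silver tin 62 mm across: to be left where it is. The same sizes and axes; its cover too starts part open. The knobs of the two trays are at least 100 mm apart.

How it is judged:
By the outcome, as a careful person would: the job done as asked, in the order asked, and still so for the second after the job is handed in, with the robot touching nothing.
It also fails if it takes over 26 s, if anything falls off the work surface, if the arm or the gripper's body presses on something with over 40 N, if the wrist force passes 120 N, or if a joint passes its speed limit or range.

## Working session

There is one attempt and no reset: what is moved stays moved. The work goes in short steps, each a Python script; the robot and the scene stay as the last script left them, time stands still between calls to the robot, and variables do not carry over. Pictures are saved under pics/ and viewed, at most 10 in all, crops included, and the job is handed in when it is done.

```bash
mkdir -p pics; ls
python3 - <<'E'
from plant import ctrl,sensors,optics
import cv2,numpy as np
for n in("scene","top"):
    p,d=optics.grab_frame(n); cv2.imwrite(f"pics/{n}0.png",p[:,:,::-1]); np.savez(f"{n}0.npz",p=p,d=d)
    c=optics.camera_params(n);print(n,c["mtx"],c["R"],c["t"])
print(ctrl.tcp_to_tips,sensors.read_state()["t"])
E
```

```text
pics
scene [[436.211027     0.         323.36878478]
 [  0.         436.211027   245.29169226]
 [  0.           0.           1.        ]] [[-0.68689163 -0.72655596  0.01721388]
 [-0.44845063  0.40509201 -0.79673866]
 [ 0.57190202 -0.55499269 -0.60407879]] [428.35448865 221.20719967 683.64605466]
top [[469.04436999   0.         319.49539969]
 [  0.         469.04436999 232.750028  ]
 [  0.           0.           1.        ]] [[-0.18854342 -0.98204479 -0.00627701]
 [-0.96144082  0.18588313 -0.20267959]
 [ 0.20020722 -0.03217893 -0.97922499]] [209.96008581 484.31961861 818.03596241]
25.0 0.1
```

View pics/top0.png

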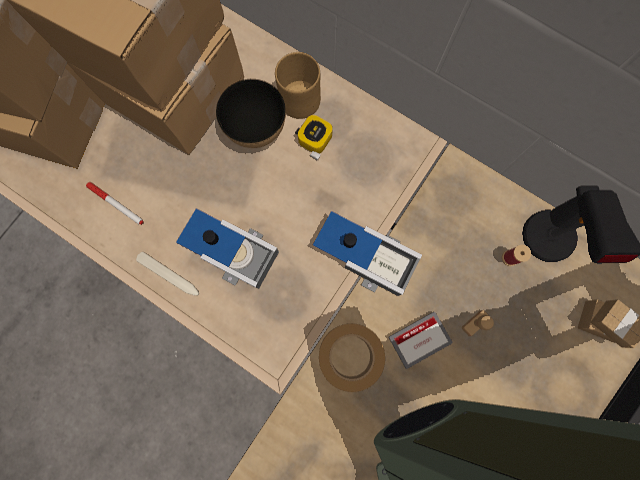

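View pics/scene0.png

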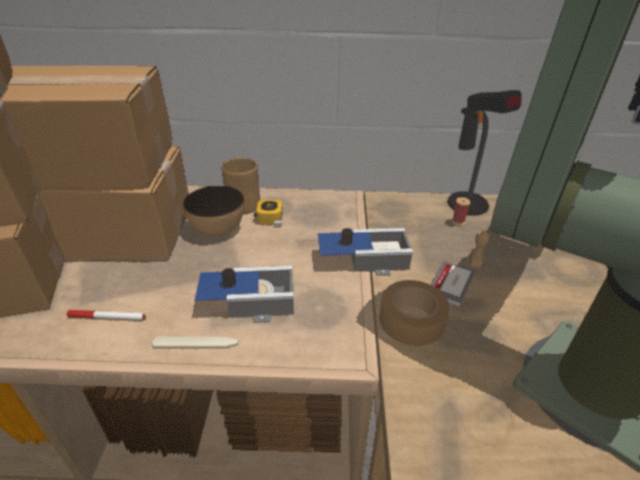

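The top view shows the round tin in the left tray (tin at 243,252, knob at 210,237). The lettered card stack is in the right tray (cards at 395,262, knob at 349,240), and its cover opens towards the upper left. The scene view agrees, with the cards knob at (347,237). Next I'll turn these into positions.

```bash
cat > h.py <<'E'
import numpy as np,cv2
from plant import ctrl,sensors,optics
def cast(n,uv,z):
    c=optics.camera_params(n);R=c["R"];o=-R.T@c["t"]
    d=(np.c_[np.atleast_2d(uv),np.ones(len(np.atleast_2d(uv)))]@np.linalg.inv(c["mtx"]).T)@R
    return o+d*((z-o[2])/d[:,2])[:,None]
E
python3 - <<'E'
from h import *
np.set_printoptions(precision=1,suppress=True)
for n in("top","scene"):
    p=np.load(n+"0.npz")["p"]; hsv=cv2.cvtColor(p,cv2.COLOR_RGB2HSV)
    m=cv2.inRange(hsv,(100,120,40),(125,255,255))
    cs=[c for c in cv2.findContours(m,0,2)[0] if cv2.contourArea(c)>300]
    for c in cs:
        hull=cv2.convexHull(c)
        W=cast(n,hull[:,0].astype(float),45.5)[:,:2]
        (ce,sz,a)=cv2.minAreaRect(W.astype(np.float32)); 
        print(n,"cover",np.array(ce),np.array(sz),a)
        hm=cv2.drawContours(np.zeros_like(m),[hull],-1,255,-1)
        x,y,w,h=cv2.boundingRect(hull); hm[max(0,y-20):y+h,x:x+w]=np.where(hm[max(0,y-20):y+h,x:x+w]>0,255,0)
        dk=cv2.dilate(hm,np.ones((15,15)))&cv2.inRange(p,(0,0,0),(45,45,45))
        k=max(cv2.findContours(dk,0,2)[0],key=cv2.contourArea); r=cv2.boundingRect(k)
        print("  knob box",r)
        (u,v),rr=cv2.minEnclosingCircle(k)
        print("  knob at z60",cast(n,[u,v],60.)[0],cv2.contourArea(k))
    if n=="top":
        # tray far end corners, picked in the picture
        print("tray end corners z49",cast(n,[[421,258],[404,294]],49.), "tin tray",cast(n,[[278,253],[263,287]],49.))
E
```

```text
top cover [490.6  66.4] [108.9  72.4] 50.82004928588867
  knob box (343, 234, 14, 14)
  knob at z60 [488.8  63.9  60. ] 126.0
top cover [544.3 314.7] [109.1  72.2] 51.43593215942383
  knob box (203, 231, 16, 14)
  knob at z60 [544.3 312.   60. ] 143.0
tray end corners z49 [[433.9 -59.1  49. ]
 [375.9 -13.8  49. ]] tin tray [[492.7 196.6  49. ]
 [436.4 233.9  49. ]]
scene cover [541. 318.] [104.6  67.7] 49.985687255859375
  knob box (229, 285, 1, 1)
  knob at z60 [523.8 324.2  60. ] 0.0
scene cover [486.1  71.1] [104.2  64.8] 47.98039627075195Traceback (most recent call last):
  File "<stdin>", line 15, in <module>
ValueError: max() iterable argument is empty
```

Both views put the cards cover at about (489,66), and its size and axis (50.8°) are consistent. The tray end puts the opening at about 75 mm, inside the stated range. The scanner stand may be in the way of the swing, so I'll check its height.

Run:
```python
from h import *
np.set_printoptions(precision=1,suppress=True)
for n in("top","scene"):
    d=np.load(n+"0.npz")["d"].astype(float);c=optics.camera_params(n)
    v,u=np.mgrid[:480,:640];P=np.stack([u*d,v*d,d],-1).reshape(-1,3)@np.linalg.inv(c["mtx"]).T
    W=((P-c["t"])@c["R"])[d.ravel()>0]
    for r in [(300,600,-450,-80),(300,700,-80,250)]:
        s=W[(W[:,0]>r[0])&(W[:,0]<r[1])&(W[:,1]>r[2])&(W[:,1]<r[3])&(W[:,2]>100)]
        print(n,r,len(s),s.min(0) if len(s) else"",s.max(0) if len(s) else"")
st=sensors.read_state();print(st["eef_rot"])
u=np.array([.632,.775,0]);
for s in(1,-1):
    R=np.c_[s*u,np.cross([0,0,-1],s*u),[0,0,-1]]
    for p in([208.881,-535.7,420],):print(ctrl.solve_ik(p,st["eef_rot"]))
    for p in (np.array([489.5,65.5,200])+60*u,np.array([489.5,65.5,78])+60*u,np.array([489.5,65.5,78])-80*u):print(s,ctrl.solve_ik(p,R))
```

```text
top (300, 600, -450, -80) 17304 [ 352.  -433.8  100. ] [ 600.  -218.4  456.3]
top (300, 700, -80, 250) 0  
scene (300, 600, -450, -80) 19856 [ 347.9 -450.   100. ] [ 600.  -214.7  452.1]
scene (300, 700, -80, 250) 0  
[[ 0.9  0.4 -0. ]
 [ 0.4 -0.9  0. ]
 [ 0.  -0.  -1. ]]
[-1.3  0.1  1.3  0.   1.7 -0.2]
1 [ 0.   0.2  1.7 -0.   1.3  0.7]
1 [ 0.   0.3  1.8 -0.   1.   0.7]
1 [-0.2  0.2  2.  -0.   1.   0.5]
[-1.3  0.1  1.3  0.   1.7 -0.2]
-1 [ 0.   0.2  1.7 -0.   1.3 -2.4]
-1 [ 0.   0.3  1.8 -0.   1.  -2.4]
-1 [-0.2  0.2  2.  -0.   1.  -2.6]
```

Run:
```python
from h import *
H=np.zeros((16,14))
for n in("top","scene"):
    d=np.load(n+"0.npz")["d"].astype(float);c=optics.camera_params(n)
    v,u=np.mgrid[:480,:640];P=np.stack([u*d,v*d,d],-1).reshape(-1,3)@np.linalg.inv(c["mtx"]).T
    W=((P-c["t"])@c["R"])[d.ravel()>0]
    k=(W[:,0]>0)&(W[:,0]<800)&(W[:,1]>-600)&(W[:,1]<100);W=W[k]
    np.maximum.at(H,((W[:,0]//50).astype(int),((W[:,1]+600)//50).astype(int)),W[:,2])
print("cols y=-600..");
for i,r in enumerate(H):print(i*50,r.astype(int))
```

```text
cols y=-600..
0 [  0   0   0   0   0   0   0   0   0   0   0   0 243 311]
50 [  0   0   0   0   0  48   1   0   1   1  14  13 338 332]
100 [  0   0   0   0  80 106   4   4   3   1   1   1 520 499]
150 [  0   0 286  25  49   4   5   4   3   5   3 512 519 518]
200 [327 313 300   4  79  77   4   4   4   3 567 613 588 515]
250 [447   0   3   3  79  80   3   3  70  75  22  23  50  52]
300 [  0   0   4   5  41   3 294   4  70  75  22  23  49  50]
350 [  0   0 438 452  14  18 321 321   3   4   5  52  50   3]
400 [  0   0 391 451 450 241 308 311   4   4  51  51  53  51]
450 [  0   0   0 386 450 448 292 291   3   3   4  51  52  78]
500 [  0   0   0   0 384 449 448   3   3   4   3   3  52  73]
550 [  0   0   0   0   0 374 456 452   3   3   4   4   4  46]
600 [  0   0   0   0   0   0 456 473 444   3   4   4   3   3]
650 [  0   0   0   0   0   0   0 431 444 443   3   5   6  37]
700 [  0   0   0   0   0   0   0   0 438 442 441   3  32  37]
750 [  0   0   0   0   0   0   0   0   0 422 441 439   3 114]
```

There is a 450 mm wall behind, about 600 mm out from the base, and the scanner is 320 mm high at about 450 mm out. I'll pull in and up, swing over, then push.

Run:
```python
from h import *
np.set_printoptions(precision=1,suppress=True)
u=np.array([.632,.775,0]); K=np.array([489.5,65.5,0]); z=np.array([0,0,1.])
R=np.c_[u,np.cross([0,0,-1],u),[0,0,-1]]
st=sensors.read_state()
ctrl.move_l([156,-401,440],vel=250)
ctrl.move_ptp(K+[-65,20,440],R)
ctrl.gripper_to(0)
ctrl.move_ptp(K+58*u+150*z,R)
p=sensors.read_state();print(p["t"],p["eef_pos"],p["force"])
img,_=optics.grab_frame("top");cv2.imwrite("pics/top1.png",img[150:350,200:500,::-1].repeat(2,0).repeat(2,1))
```

```text
5.125 [527.4 110.5 151.6] [0.2 0.1 0.2]
```

View pics/top1.png

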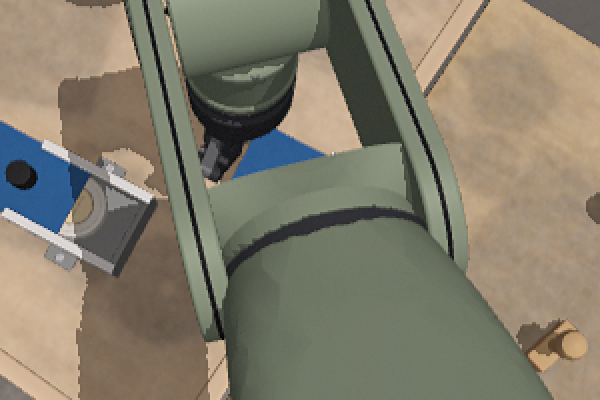

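The gripper (about 220,160 in the crop) is just beyond the open end of the cards cover, and the tin's cover hasn't been touched. Now I'll lower and push.

Run:
```python
from h import *
np.set_printoptions(precision=1,suppress=True)
u=np.array([.632,.775,0]); K=np.array([489.5,65.5,0]); z=np.array([0,0,1.])
print(ctrl.move_l(K+58*u+79*z,vel=80,threshold=8))
print((sensors.read_state()["eef_pos"]-K)@u)
hit=ctrl.move_l(K-75*u+79*z,vel=45,threshold=14)
p=sensors.read_state();print(hit,p["t"],p["eef_pos"],(p["eef_pos"]-K)@u,p["force"],p["force"]@u)
img,_=optics.grab_frame("scene");cv2.imwrite("pics/s2.png",cv2.resize(img[180:330,180:440,::-1],None,fx=3,fy=3))
```

```text
False
58.391969608350706
True 8.3417 [458.2  26.8  79.1] -49.78184885772279 [ 1.7  3.4 -0.2] 3.717757933940856
```

View pics/s2.png

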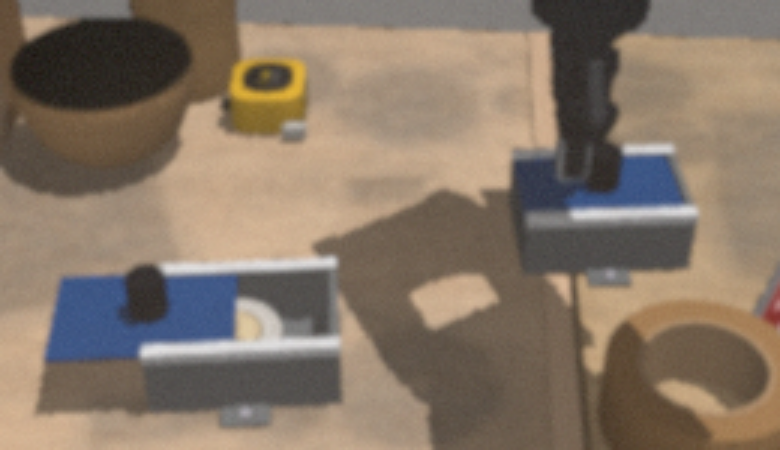

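The cover now fills the cards tray and the knob stands mid-tray at (603,168). I'll push once more gently to confirm it's at the stop, then back off and check.

Run:
```python
from h import *
np.set_printoptions(precision=1,suppress=True)
u=np.array([.632,.775,0]); K=np.array([489.5,65.5,0]); z=np.array([0,0,1.])
p0=sensors.read_state()["eef_pos"]
hit=ctrl.move_l(p0-12*u,vel=15,threshold=20)
p=sensors.read_state();print(hit,(p["eef_pos"]-K)@u,p["force"]@u)
ctrl.move_l(p0+25*u,vel=80); ctrl.move_l(p0+25*u+150*z,vel=150)
ctrl.move_l(p0+150*u+150*z,vel=200)
p=sensors.read_state();print(p["t"],p["force"])
for n,s in(("top",np.s_[150:350,150:450]),("scene",np.s_[180:330,180:440])):
    img,_=optics.grab_frame(n);cv2.imwrite(f"pics/{n}3.png",cv2.resize(img[s][:,:,::-1],None,fx=2.5,fy=2.5))
```

```text
True -49.903470850127796 2.744383436045516
11.2583 [-0.6  0.2 -0. ]
```

View pics/top3.png

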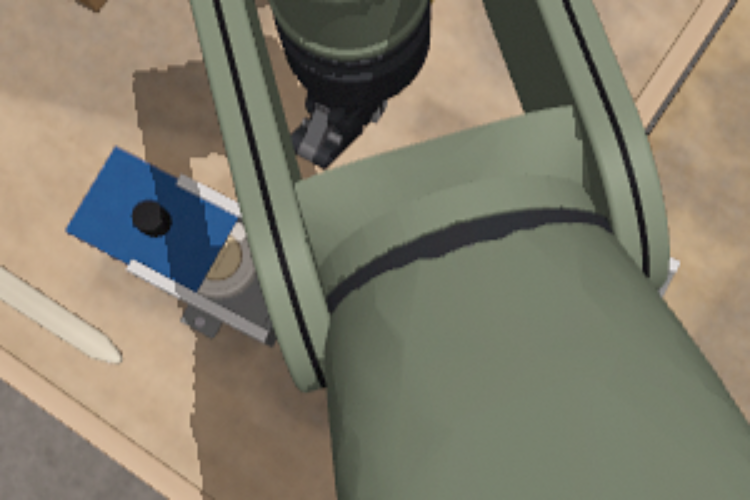

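View pics/scene3.png

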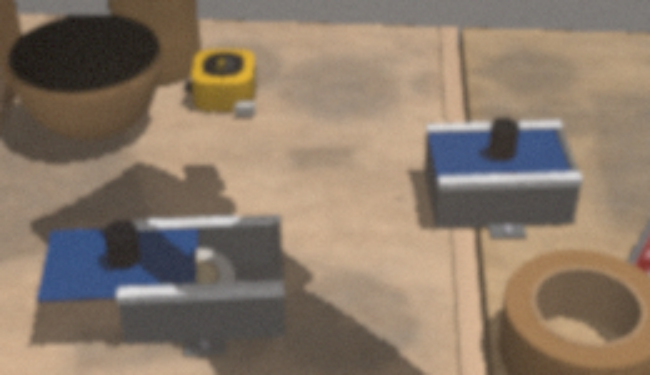

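The cards cover is shut and lines up with its tray: the knob is at (503,138) mid-tray, and the second, 20 N push moved it only 0.1 mm. The tin's cover is still open, and the gripper is clear of everything.

```bash
python3 -c "
from plant import ctrl
print(ctrl.finish_job())"
```

```text
the job is handed in; nothing more can be done
None
```

The cover of the tray with the cards is pushed fully shut against its stop and released, the cover of the tray with the tin was left open as it was, and the job is handed in after about 11 s of robot time.

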